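# Turn a face-down tin lid over with a lifter

### The arm

A 6-joint arm with a two-finger parallel gripper is mounted at the origin on the work surface. World frame = base frame: x ahead of the robot, y to its left, z up, the work surface at z = 0. Lengths are in m, angles in degrees, forces in N, time in s.
With the tool pointing down it reaches from about 0.25 to 0.725 m from the base axis. Payload 9.7 kg.
Tool frame: the origin (TCP) lies midway between the tips of the shut fingers; the grasp point (between the pads) lies 19 mm behind it; z points along the fingers, y is the line along which they close (so a half turn about z gives the same grasp; the last joint's range is limited). The gripper opens to 85 mm and grips with 20 to 120 N. Pads are 22 mm wide; open, the fingers measure 114 mm over their backs; the gripper's body (76 mm by 85 mm) begins 54 mm behind the grasp point. The pads swing forward as they close: fully open they stand 13 mm farther back than shut.
Start: joints at [67.724, 4.979, 10.078, 95.1, 0, 90], TCP at [0.208, 0.509, 0.231] pointing down, gripper open.
Joint ranges: [-179.16, 179.16], [-48.56, 103.87], [-65.8, 70.77], [-126.05, 130.52], [-82.76, 87.17], [-180, 180]. Speed limits (degrees/s): [127.2, 127.2, 147.25, 180, 180, 180].

### API

Orientations are given as [roll, pitch, yaw] about the fixed x, y, z axes, in that order (R = Rz(yaw) Ry(pitch) Rx(roll)).
In Python, from workcell import bot gives the robot as it stands.
- The arm moves only by the shell command python3 -m crank 'ROWS' [FORCE]. ROWS is JSON, a list of rows, each an object with "gripper": the finger opening in mm, from 0 to 85.4; "travel": the shift along the tool's x, y, z in mm, a list of three; "twist": the turn, a rotation vector about the tool's x, y, z in rad, a list of three. In form: [{"gripper": gripper, "travel": [tx, ty, tz], "twist": [rx, ry, rz]}, ...]. A call has 1 to 12 rows; each row shifts and turns the commanded pose from where the row before left it, along the tool's axes as they then stand; what a row does not reach is not made up. A row lasts 1/8 s, in which the tool goes at most 62.5 mm and 10.7 degrees, less where a joint would pass 70% of its speed; a pose out of reach is approached as far as the arm can. A call is refused whole if a number of a shift passes 62.5 or a number of a turn 0.188, either way. A call with a gripper value outside its range is refused whole. The fingers move at their own pace and stop on an object; FORCE is the grip in N (left out, the last holds). Time passes only in rows, so rows that do not move let the fingers close. It gives the time, the measured TCP pose, the force, the opening and the grip force at its end, in the units of the state.
- bot.get_obs(): the state, without advancing time (a new reading comes with each control period).
- bot.camera(name): name is "scene" or "side" or "wrist"; returns the picture (480x640x3 uint8, red, green, blue); there is no depth.
- bot.calibration(name): a dict with "vfov" (degrees; the focal length in pixels is half the picture's height over the tangent of half this angle, whatever the lens; pixels are square), "cx", "cy" (the principal point, pixels), "k1" (the pictures are not rectified: a ray, as slopes to the right and down, at radius r is drawn at 1 + k1 r^2 times it, then the intrinsics apply), "camera_from_world" (4x4, takes a point from world to camera coordinates). Camera axes: x right, y down, z forward; pixel columns grow to the right and rows downward; lengths in m; the calibration is good to about 2 mm. A picture is of the moment at which its call begins: read the wrist's pose just before it. calibration takes no time and is no camera call; for the wrist camera it gives the pose at the moment of the call.
- bot.job_done(): hands the job in; it is judged then, once.
The state is a dict: "time": time; "q": joint angles; "qd": joint speeds; "joint_efforts": joint torques, N m; "ee_pos": TCP position; "tcp_rot": TCP orientation; "wrist_force": force on the tool from outside, world axes, zero at the start; "torque": the same for the moment, N m; "opening": finger opening in m; "grasp_force": force on a finger pad.
Only numpy, scipy, OpenCV 4.12 (cv2) and the standard library are available. Lean on these libraries where they do the work, as an engineer would, in place of code of your own. Each camera call takes 0.05 s, during which the arm holds its last target. There are 200 camera calls.

### The job

Two square gold tin lids sit on the blue turning board; one of them lies wrong way up, with its white inside showing. Pick up the orange-handled lifter, slide its blade under the overhanging edge of that lid and tip the lid over the step, so that it lies flat on the cork with its gold face up, without touching either lid with the fingers or disturbing the other lid. Then stand the lifter upright on the table top and let go of it.

Things in the scene. Friction and masses are not known exactly. Their poses are not given: they have to be found in the camera images.
- lid: The lid to turn: square slip lid 80 x 80 x 10 mm, 60 g, outside gold with red leaf print, inside white with a rim. Origin at its centre. z points out of the white inside: up at the start, down once turned. It lies in either bay of the board, square to it, far edge 1 to 3 mm short of the step, near edge 82 mm before the step, overhanging the support by 27 mm with a 14 mm gap to the table below.
- good_lid: The other lid, same size, already gold face up; it sits in the other bay, rim down, and stays there. Origin at its centre, z up.
- board: Fixed blue board, 230 mm wide (y). Origin at table height, on the step line, mid-width; x points from the lids to the cork. x -55 to 0 mm: support 14 mm high; at x = 0 a 4 mm step up; x 0 to 130 mm: cork, 18 mm high. Bays at y = +55 and -55 mm. A lid's near edge raised in an arc about the step line (blade tip some 60 mm from it) to 15 to 20 degrees past upright makes it fall over onto the cork.
- lifter_grip (a point): Lifter, 150 g, standing on its blade on the table. This point: on the axis of the orange post, 75 mm above the blade's underside. Post 20 (x) by 24 mm (y), top at 100 mm. Steel blade 3 mm thick, 45 mm wide (y), flat on the table, from 20 mm behind the post's axis to its tip 65 mm ahead; x points to the tip, z up the post. When tilted tip up, the heel must clear the table.

How it is judged:
By the outcome, as a careful person would: the job done as asked, in the order asked, and still so for the second after the job is handed in, with the robot touching nothing.
It also fails if it takes over 56 s, if anything falls off the work surface, if the arm or the gripper's body presses on something with over 40 N, if the wrist force passes 120 N, or if a joint passes its speed limit or range.

## Working session

There is one attempt and no reset: what is moved stays moved. The work goes in short steps, Python scripts to look and compute and a shell command to move; the robot and the scene stay as the last step left them, time stands still between calls to the robot, and variables do not carry over. Pictures are saved under pics/ and viewed, at most 10 in all, crops included, and the job is handed in when it is done.

```bash
mkdir -p pics; ls; python3 - <<'E'
from workcell import bot
import cv2
o=bot.get_obs();print(o)
for n in("scene","side"):
    c=bot.calibration(n);print(n,c)
    cv2.imwrite(f"pics/{n}0.png",bot.camera(n)[:,:,::-1])
E
```

```text
pics
{'time': 0.0, 'q': array([ 6.77245785e+01,  5.00948545e+00,  1.00353503e+01,  9.50969185e+01,
       -3.71710469e-04,  9.00006396e+01]), 'qd': array([-0.15507365, -0.01432226,  0.10781113, -0.05447601, -0.08668144,
       -0.05724789]), 'joint_efforts': array([ 5.52146521e-04, -5.20388067e+01,  4.64802110e+01,  1.63085887e-02,
        1.81069081e-04, -2.50092619e-06]), 'ee_pos': array([0.20840613, 0.50876333, 0.23060656]), 'tcp_rot': array([-1.79928946e+02,  3.72503302e-04,  1.57723939e+02]), 'wrist_force': array([-0.26514639,  0.01821849,  0.13114958]), 'torque': array([-0.00412787, -0.00740185,  0.01189422]), 'grasp_force': 0.0, 'opening': 0.08540458238706619}
scene {'vfov': 45.356267641944534, 'cx': 320.61505784585523, 'cy': 248.9807735526955, 'k1': -0.06386556723481977, 'camera_from_world': array([[ 0.52788995,  0.84926605,  0.00890919, -0.19702757],
       [ 0.60565964, -0.36907287, -0.70495505, -0.30518354],
       [-0.59540625,  0.37753462, -0.70919603,  1.45001033],
       [ 0.        ,  0.        ,  0.        ,  1.        ]])}
side {'vfov': 56.303432093290674, 'cx': 316.25593947754413, 'cy': 253.59937447924787, 'k1': -0.11582771014099817, 'camera_from_world': array([[ 0.73929573, -0.67322983,  0.01426254, -0.4758442 ],
       [-0.41727397, -0.47464043, -0.77498316,  0.25290212],
       [ 0.52851136,  0.56699035, -0.63182093,  0.50107402],
       [ 0.        ,  0.        ,  0.        ,  1.        ]])}
```

View pics/scene0.png

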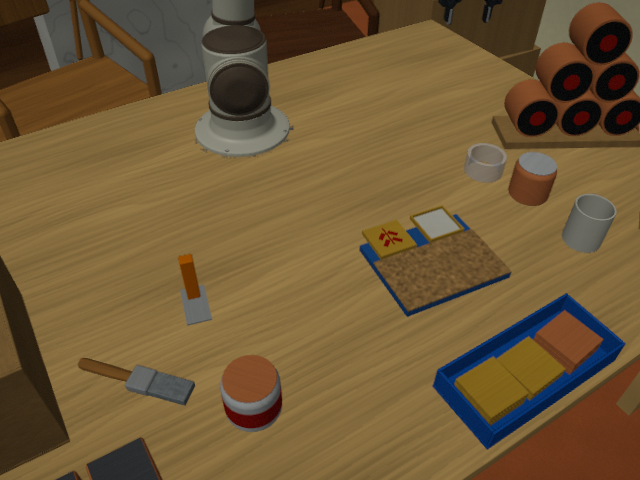

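View pics/side0.png

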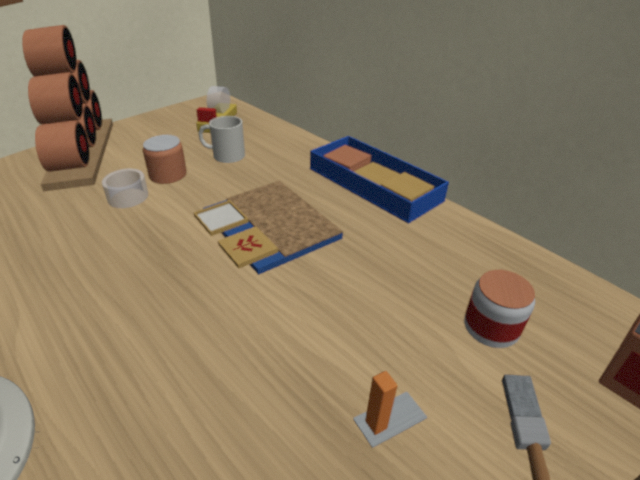

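```bash
python3 - <<'E'
import cv2,numpy as np
S=cv2.imread("pics/scene0.png");D=cv2.imread("pics/side0.png")
def crop(I,x,y,w,h,k):
    c=cv2.resize(I[y:y+h,x:x+w],None,fx=k,fy=k,interpolation=cv2.INTER_CUBIC)
    for i in range(-x%10,w,10):
        cv2.line(c,(i*k,0),(i*k,4 if (x+i)%50 else 12),(255,255,255),1); 
        if (x+i)%20==0: cv2.putText(c,str(x+i),(i*k,22),0,.35,(255,255,255),1)
    for j in range(-y%10,h,10):
        cv2.line(c,(0,j*k),(4,j*k),(255,255,255),1)
        if (y+j)%20==0: cv2.putText(c,str(y+j),(6,j*k+4),0,.35,(255,255,255),1)
    return c
a=crop(S,352,200,160,115,5);cv2.imwrite("pics/a.png",a)
b=crop(D,190,178,155,95,5);cv2.imwrite("pics/b.png",b)
l1=crop(S,170,245,50,85,6);l2=crop(D,350,365,80,85,6)
cv2.imwrite("pics/c.png",np.hstack([l1,l2]))
E
```

```text
(no output)
```

View pics/a.png

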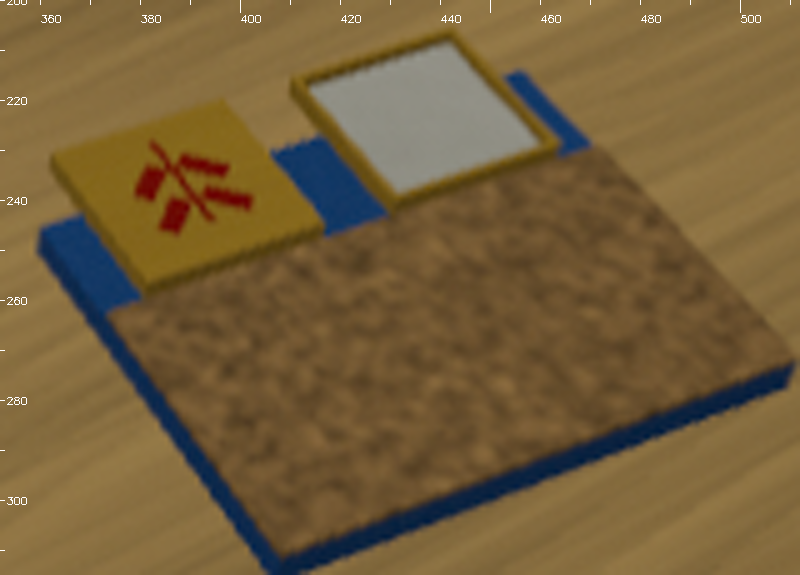

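View pics/b.png

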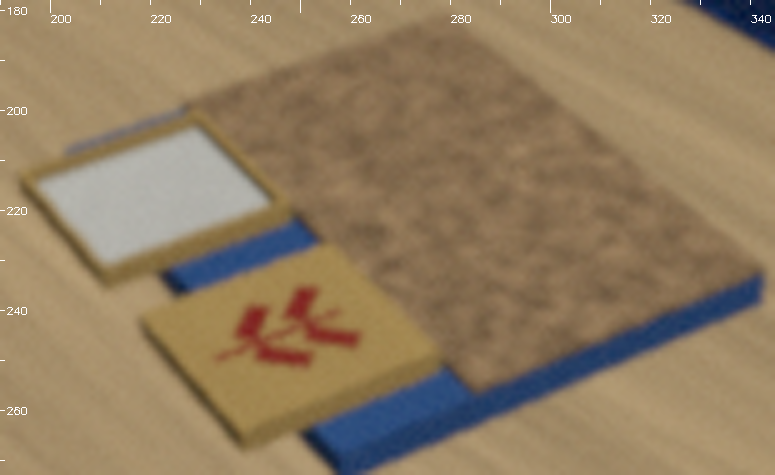

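View pics/c.png

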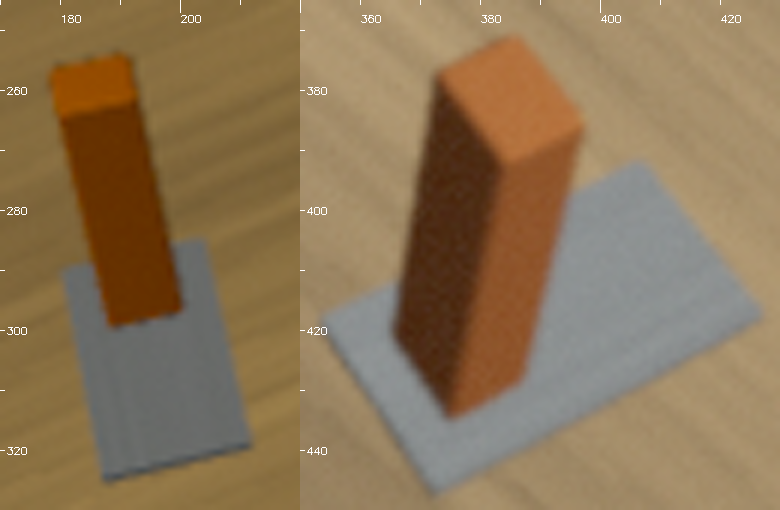

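```bash
cat > h.py <<'E'
import numpy as np
from scipy.optimize import least_squares
from scipy.spatial.transform import Rotation as R
def proj(c,P):
    M=c["camera_from_world"];p=np.atleast_2d(P)@M[:3,:3].T+M[:3,3]
    s=p[:,:2]/p[:,2:];s=s*(1+c["k1"]*(s**2).sum(1,keepdims=True))
    f=240/np.tan(np.radians(c["vfov"]/2));return s*f+[c["cx"],c["cy"]]
def world(x,L):
    L=np.atleast_2d(L)*1e-3;c,s=np.cos(x[2]),np.sin(x[2])
    return np.c_[x[0]+c*L[:,0]-s*L[:,1],x[1]+s*L[:,0]+c*L[:,1],L[:,2]]
def fit(obs,x0):
    f=lambda x:np.concatenate([(proj(c,world(x,[o[:3] for o in ob]))-[o[3:] for o in ob]).ravel() for c,ob in obs])
    r=least_squares(f,x0,loss="soft_l1");return r.x,f(r.x).reshape(-1,2)
E
python3 - <<'E'
from h import *
from workcell import bot
S,D=bot.calibration("scene"),bot.calibration("side")
b=([(0,-115,18,373.4,262.4),(0,115,18,470.4,229.4),(130,115,18,511,272.4),(130,-115,18,407,312),(130,115,0,510,277.4),(-55,-115,14,359.6,246.4),(-55,115,14,455.4,214)],
 [(0,115,18,227.4,198),(0,-115,18,286,256.6),(130,-115,18,343,232),(130,-115,0,342.4,238.4),(-55,115,14,203,208.4)])
l=([(-40,-40,24,410.2,217),(-40,40,24,443,206),(40,40,24,463.5,229),(40,-40,24,430,240.5)],
 [(-40,40,24,194.4,214),(40,40,24,231.4,200.4),(40,-40,24,248,219),(-40,-40,24,211.4,232.4)])
t=([(65,-22.5,2,187.8,325.3),(65,22.5,2,211.7,319.5),(-20,-22.5,3,180.3,290.3),(-20,22.5,3,204.2,285),(10,-12,100,180.5,264.5),(10,12,100,193,261.7),(-10,-12,100,178.3,257),(-10,12,100,191.3,253.8)],
 [(65,22.5,3,407.5,391.7),(65,-22.5,3,427.5,417.5),(-20,22.5,3,353.8,418),(-20,-22.5,2,372.8,447.2),(-10,12,100,372.5,377.5),(10,12,100,386.3,371.2),(10,-12,100,397.2,385.8),(-10,-12,100,383.7,392.5)])
for n,o in(("board",b),("lid",l),("lifter",t)):
    for tag,ob in(("both",[(S,o[0]),(D,o[1])]),("scene",[(S,o[0])]),("side",[(D,o[1])])):
        x,r=min((fit(ob,[.5,0,a]) for a in(-2,-1,0,1,2,3)),key=lambda q:abs(q[1]).sum())
        print(n,tag,x[:2].round(4),np.degrees(x[2]).round(1),np.abs(r).mean().round(2),np.abs(r).max().round(2))
E
```

```text
board both [0.5808 0.1105] 353.0 0.55 1.13
board scene [0.581  0.1105] -6.9 0.55 1.03
board side [0.5805 0.1102] -7.1 0.52 0.85
lid both [0.5472 0.1702] -7.8 0.54 1.8
lid scene [0.5473 0.171 ] -7.9 0.45 1.12
lid side [0.5462 0.1685] -7.6 0.49 1.2
lifter both [ 0.4505 -0.3241] -14.3 0.5 1.83
lifter scene [ 0.4516 -0.324 ] -14.0 0.31 0.93
lifter side [ 0.45   -0.3243] -14.4 0.55 1.68
```

```bash
cat > plan.py <<'E'
# plan.py x y z yaw pitch(tip-up tilt about tool y) -> total travel in the present tool frame (mm) and twist (rad)
import sys
from h import *
from workcell import bot
def tool(yaw,tilt=0):  # tool pointing down, heading yaw; tilt about tool y
    return R.from_euler("xyz",[180,0,yaw],degrees=True)*R.from_euler("y",tilt,degrees=True)
if __name__=="__main__":
    x,y,z,yaw,tilt=map(float,sys.argv[1:6]);o=bot.get_obs()
    A=R.from_euler("xyz",o["tcp_rot"],degrees=True);B=tool(yaw,tilt)
    print("q",o["q"].round(1),"pos",o["ee_pos"].round(4),"rpy",o["tcp_rot"].round(2),"t",round(o["time"],2),"F",o["wrist_force"].round(1),"open",round(o["opening"],4))
    d=(np.array([x,y,z])-o["ee_pos"])*1e3
    print("travel old frame",A.inv().apply(d).round(1),"new frame",B.inv().apply(d).round(1),"twist",(A.inv()*B).as_rotvec().round(4))
E
python3 -m crank '[{"gripper":85,"travel":[-33.7,-42.4,0],"twist":[0,0,0]},{"gripper":85,"travel":[-33.7,-42.4,0],"twist":[0,0,0]},{"gripper":85,"travel":[-33.7,-42.4,0],"twist":[0,0,0]},{"gripper":85,"travel":[-33.7,-42.4,0],"twist":[0,0,0]},{"gripper":85,"travel":[-33.7,-42.4,0],"twist":[0,0,0]},{"gripper":85,"travel":[-33.7,-42.4,0],"twist":[0,0,0]},{"gripper":85,"travel":[-33.7,-42.4,0],"twist":[0,0,0]},{"gripper":85,"travel":[-33.7,-42.4,0],"twist":[0,0,0]}]'
python3 plan.py 0.4505 -0.3241 0.15 165.7 0;python3 plan.py 0.4505 -0.3241 0.15 -14.3 0
```

```text
time: 1.1
ee_pos: [0.3294, 0.0912, 0.2312]
tcp_rot: [180.0, 0.0, 157.7]
wrist_force: [1.9, -0.2, -0.4]
opening: 0.085
grasp_force: 0.0
q [ 15.5 -23.2 -14.5  98.7   0.   37.7] pos [0.3294 0.0912 0.2312] rpy [1.7998e+02 2.0000e-02 1.5775e+02] t 1.1 F [ 1.9 -0.2 -0.4] open 0.085
travel old frame [-269.3 -338.6   81.2] new frame [-219.9 -372.5   81.2] twist [ 0.0002  0.0004 -0.1388]
q [ 15.5 -23.2 -14.5  98.7   0.   37.7] pos [0.3294 0.0912 0.2312] rpy [1.7998e+02 2.0000e-02 1.5775e+02] t 1.1 F [ 1.9 -0.2 -0.4] open 0.085
travel old frame [-269.3 -338.6   81.2] new frame [219.9 372.5  81.2] twist [ 5.0000e-04 -4.0000e-04  3.0028e+00]
```

```bash
python3 -m crank '[{"gripper":85,"travel":[0,0,0],"twist":[0,0,-0.139]},{"gripper":85,"travel":[-31.4,-53.2,0],"twist":[0,0,0]},{"gripper":85,"travel":[-31.4,-53.2,0],"twist":[0,0,0]},{"gripper":85,"travel":[-31.4,-53.2,0],"twist":[0,0,0]},{"gripper":85,"travel":[-31.4,-53.2,0],"twist":[0,0,0]},{"gripper":85,"travel":[-31.4,-53.2,0],"twist":[0,0,0]},{"gripper":85,"travel":[-31.4,-53.2,20],"twist":[0,0,0]},{"gripper":85,"travel":[-31.5,-53.3,20],"twist":[0,0,0]},{"gripper":85,"travel":[0,0,30],"twist":[0,0,0]},{"gripper":85,"travel":[0,0,10],"twist":[0,0,0]},{"gripper":85,"travel":[0,0,0],"twist":[0,0,0]}]'
python3 plan.py 0.4505 -0.3241 0.056 165.7 0
python3 - <<'E'
from h import *
from workcell import bot
import cv2
c=bot.calibration("wrist");cv2.imwrite("pics/w1.png",bot.camera("wrist")[:,:,::-1])
x=[.4505,-.3241,np.radians(-14.3)]
print(proj(c,world(x,[(10,12,100),(10,-12,100),(-10,-12,100),(-10,12,100),(65,22.5,3),(65,-22.5,3),(-20,-22.5,3)])).round(1))
E
```

```text
time: 2.48
ee_pos: [0.4488, -0.3172, 0.1528]
tcp_rot: [180.0, -0.0, 165.7]
wrist_force: [0.1, 0.6, 0.4]
opening: 0.0848
grasp_force: 0.0
q [-35.3   4.1   0.4  86.4   0.  -21. ] pos [ 0.4488 -0.3172  0.1528] rpy [ 1.7998e+02 -4.0000e-02  1.6572e+02] t 2.48 F [0.1 0.6 0.4] open 0.0848
travel old frame [-3.4 -6.3 96.8] new frame [-3.4 -6.2 96.8] twist [ 0.0003 -0.0007  0.0004]
[[327.9 284.6]
 [286.6 284.5]
 [285.7 252.5]
 [328.2 252.5]
 [336.6 291.9]
 [285.2 291.9]
 [282.3 196.8]]
```

View pics/w1.png

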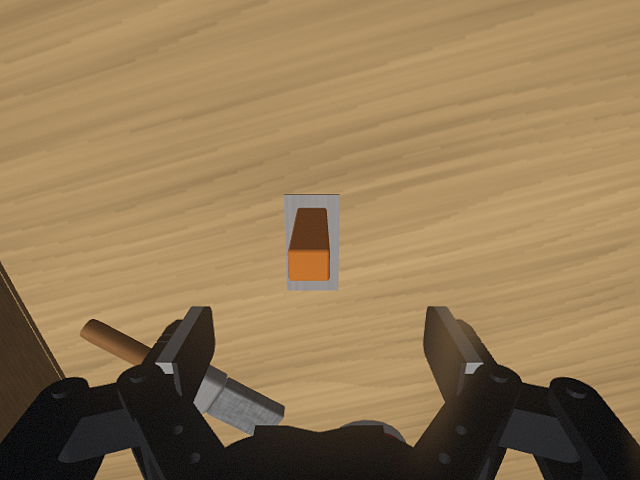

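```bash
python3 -m crank '[{"gripper":85,"travel":[-2.4,-5.2,10],"twist":[0,0,0]},{"gripper":85,"travel":[0,0,35],"twist":[0,0,0]},{"gripper":85,"travel":[0,0,35],"twist":[0,0,0]},{"gripper":85,"travel":[0,0,15],"twist":[0,0,0]},{"gripper":40,"travel":[0,0,0],"twist":[0,0,0]},{"gripper":32,"travel":[0,0,0],"twist":[0,0,0]},{"gripper":15,"travel":[0,0,0],"twist":[0,0,0]},{"gripper":15,"travel":[0,0,0],"twist":[0,0,0]},{"gripper":15,"travel":[0,0,0],"twist":[0,0,0]},{"gripper":15,"travel":[0,0,0],"twist":[0,0,0]}]' 60
python3 plan.py 0.4505 -0.3241 0.056 165.7 0
```

```text
time: 3.78
ee_pos: [0.4507, -0.3238, 0.0591]
tcp_rot: [-180.0, 0.1, 165.7]
wrist_force: [-0.3, 0.6, 6.9]
opening: 0.0234
grasp_force: 59.6
q [-35.7   5.7  -8.2  76.    0.  -21.4] pos [ 0.4507 -0.3238  0.0591] rpy [-1.7997e+02  1.1000e-01  1.6569e+02] t 3.77 F [-0.3  0.6  6.9] open 0.0234
travel old frame [ 0.1 -0.3  3.1] new frame [ 0.1 -0.3  3.1] twist [-0.0006  0.0019 -0.0001]
```

```bash
python3 -m crank '[{"gripper":15,"travel":[0,0,-20],"twist":[0,0,0]},{"gripper":15,"travel":[0,0,-40],"twist":[0,0,-0.127]},{"gripper":15,"travel":[9.3,55.8,0],"twist":[0,0,0]},{"gripper":15,"travel":[9.3,55.8,0],"twist":[0,0,0]},{"gripper":15,"travel":[9.3,55.8,0],"twist":[0,0,0]},{"gripper":15,"travel":[9.3,55.8,0],"twist":[0,0,0]},{"gripper":15,"travel":[9.3,55.8,0],"twist":[0,0,0]},{"gripper":15,"travel":[9.3,55.8,0],"twist":[0,0,0]},{"gripper":15,"travel":[9.3,55.8,0],"twist":[0,0,0]},{"gripper":15,"travel":[9.3,55.8,0],"twist":[0,0,0]},{"gripper":15,"travel":[9.3,55.5,0],"twist":[0,0,0]},{"gripper":15,"travel":[0,0,0],"twist":[0,0,0]}]'
python3 plan.py 0.4287 0.1846 0.064 173 0
python3 - <<'E'
from h import *
from workcell import bot
import cv2
o=bot.get_obs();im=bot.camera("side")[:,:,::-1]; sc=bot.camera("scene")[:,:,::-1]
yaw=np.radians(o["tcp_rot"][2]-180);x=[*o["ee_pos"][:2],yaw];h=(o["ee_pos"][2]-.059)*1e3
L=[(65,22.5,0+h),(65,-22.5,0+h),(-20,-22.5,0+h),(-20,22.5,0+h)]
out=[]
for n,I in(("side",im),("scene",sc)):
    p=proj(bot.calibration(n),world(x,L));print(n,p.round(1))
    a=p.mean(0).astype(int);x0,y0=a[0]-60,a[1]-65;
    c=cv2.resize(I[y0:y0+100,x0:x0+120],None,fx=3.3,fy=3.3,interpolation=cv2.INTER_CUBIC)
    for q in (p+.5-[x0,y0])*3.3: cv2.circle(c,tuple(q.astype(int)),2,(0,0,255),-1)
    out.append(c)
cv2.imwrite("pics/d.png",np.hstack(out))
E
```

```text
time: 5.28
ee_pos: [0.4278, 0.188, 0.1176]
tcp_rot: [180.0, -0.0, 173.3]
wrist_force: [0.7, -0.6, -1.7]
opening: 0.0232
grasp_force: 60.0
q [ 23.7  -7.1 -14.4  82.7   0.   30.5] pos [0.4278 0.188  0.1176] rpy [ 1.7998e+02 -2.0000e-02  1.7325e+02] t 5.28 F [ 0.7 -0.6 -1.7] open 0.0232
travel old frame [-1.3 -3.3 53.6] new frame [-1.3 -3.3 53.6] twist [ 0.0003 -0.0003  0.0044]
side [[186.8 203.3]
 [196.3 214.3]
 [151.7 230. ]
 [143.5 218. ]]
scene [[434.6 190.5]
 [416.2 196.3]
 [395.2 173.1]
 [413.1 167.8]]
```

View pics/d.png

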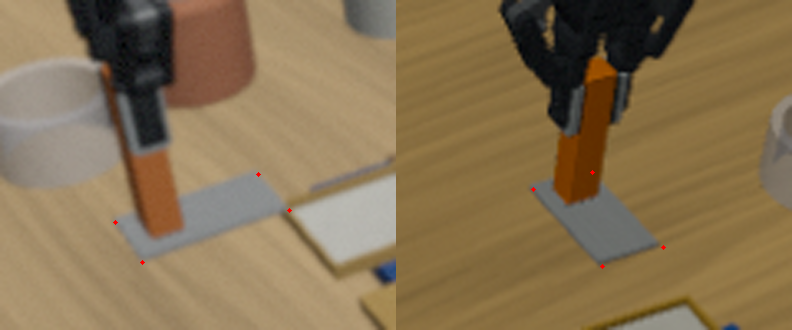

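```bash
python3 -m crank '[{"gripper":15,"travel":[-1.3,-3.3,10],"twist":[0,0,0.004]},{"gripper":15,"travel":[0,0,20],"twist":[0,0,0]},{"gripper":15,"travel":[0,0,15],"twist":[0,0,0]},{"gripper":15,"travel":[0,0,6],"twist":[0,0,0]},{"gripper":15,"travel":[0,0,0],"twist":[0,0,0]},{"gripper":15,"travel":[0,0,0],"twist":[0,0,0]}]'
python3 plan.py 0.4287 0.1846 0.064 173 0
python3 - <<'E'
from h import *
from workcell import bot
import cv2
c=bot.calibration("scene");f=lambda x:(proj(c,[[x[0],x[1],0]])-[485,175]).ravel()
print("cup",least_squares(f,[.5,.2]).x)
E
```

```text
time: 6.12
ee_pos: [0.4297, 0.1815, 0.0674]
tcp_rot: [180.0, 0.0, 172.7]
wrist_force: [0.1, 0.2, -1.5]
opening: 0.0233
grasp_force: 60.0
q [ 22.9  -6.5 -19.4  77.   -0.   30.2] pos [0.4297 0.1815 0.0674] rpy [1.7998e+02 4.0000e-02 1.7273e+02] t 6.12 F [ 0.1  0.2 -1.5] open 0.0233
travel old frame [1.4 3.  3.4] new frame [1.4 3.  3.4] twist [ 0.0004  0.0007 -0.0048]
cup [0.46092705 0.39475651]
```

```bash
python3 -m crank '[{"gripper":15,"travel":[0,3,3.4],"twist":[0,0,-0.0048]},{"gripper":15,"travel":[0,0,0],"twist":[0,0,0]},{"gripper":15,"travel":[-8,0,0],"twist":[0,0,0]},{"gripper":15,"travel":[-8,0,0],"twist":[0,0,0]},{"gripper":15,"travel":[-8,0,0],"twist":[0,0,0]},{"gripper":15,"travel":[-7.6,0,0],"twist":[0,0,0]},{"gripper":15,"travel":[0,0,0],"twist":[0,0,0]},{"gripper":15,"travel":[0,0,0],"twist":[0,0,0]}]'
python3 plan.py 0.4614 0.1806 0.064 173 0
python3 - <<'E'
import cv2,numpy as np
from workcell import bot
a=bot.camera("side")[175:275,150:270,::-1];b=bot.camera("scene")[140:240,380:500,::-1]
cv2.imwrite("pics/e.png",np.hstack([cv2.resize(i,None,fx=3.3,fy=3.3,interpolation=cv2.INTER_CUBIC) for i in(a,b)]))
E
```

```text
time: 7.12
ee_pos: [0.461, 0.1805, 0.0633]
tcp_rot: [-180.0, -0.0, 173.0]
wrist_force: [-0.6, 0.2, -1.1]
opening: 0.0233
grasp_force: 60.0
q [ 21.4  -2.4 -16.   76.4   0.   28.4] pos [0.461  0.1805 0.0633] rpy [-1.7999e+02 -2.0000e-02  1.7300e+02] t 7.12 F [-0.6  0.2 -1.1] open 0.0233
travel old frame [-0.4  0.1 -0.7] new frame [-0.4  0.1 -0.7] twist [-0.0001 -0.0004  0.0001]
```

View pics/e.png

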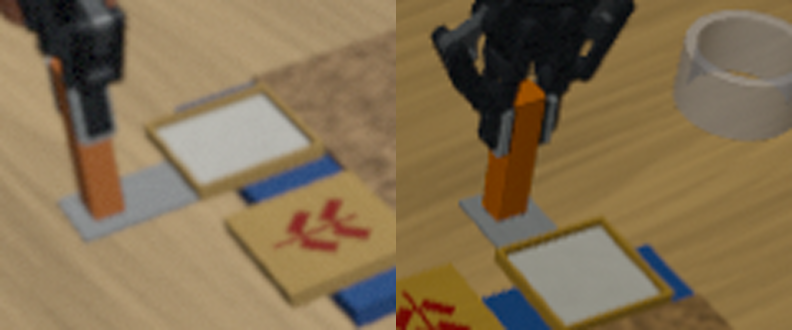

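```bash
python3 -m crank '[{"gripper":15,"travel":[0,0,-4],"twist":[0,0,0]},{"gripper":15,"travel":[0,0,-3.5],"twist":[0,0,0]},{"gripper":15,"travel":[-0.3,0,-6.5],"twist":[0,0,0]},{"gripper":15,"travel":[-1,0,-6.4],"twist":[0,0,0]},{"gripper":15,"travel":[-1.7,0,-6.3],"twist":[0,0,0]},{"gripper":15,"travel":[-2.3,0,-6.1],"twist":[0,0,0]},{"gripper":15,"travel":[-2.9,0,-5.8],"twist":[0,0,0]},{"gripper":15,"travel":[-3.5,0,-5.4],"twist":[0,0,0]},{"gripper":15,"travel":[-4.1,0,-5],"twist":[0,0,0]},{"gripper":15,"travel":[-4.6,0,-4.6],"twist":[0,0,0]},{"gripper":15,"travel":[0,0,0],"twist":[0,0,0]}]'
python3 - <<'E'
import cv2,numpy as np
from workcell import bot
a=bot.camera("side")[155:275,150:270,::-1];b=bot.camera("scene")[130:250,380:500,::-1]
cv2.imwrite("pics/f.png",np.hstack([cv2.resize(i,None,fx=3.3,fy=3.3,interpolation=cv2.INTER_CUBIC) for i in(a,b)]))
E
```

```text
time: 8.6
ee_pos: [0.4819, 0.1781, 0.1173]
tcp_rot: [180.0, 0.0, 173.0]
wrist_force: [-0.2, 0.1, -1.2]
opening: 0.0233
grasp_force: 60.0
```

View pics/f.png

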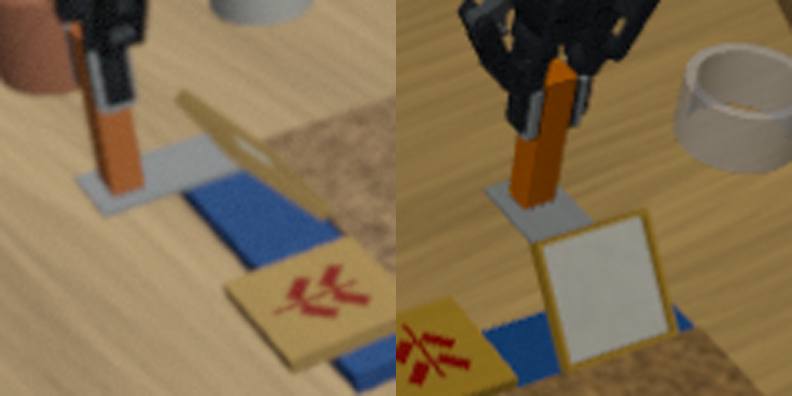

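```bash
python3 -m crank '[{"gripper":15,"travel":[-5,0,-4.1],"twist":[0,0,0]},{"gripper":15,"travel":[-5.4,0,-3.5],"twist":[0,0,0]},{"gripper":15,"travel":[-5.8,0,-2.9],"twist":[0,0,0]},{"gripper":15,"travel":[-6.1,0,-2.3],"twist":[0,0,0]},{"gripper":15,"travel":[-6.3,0,-1.7],"twist":[0,0,0]},{"gripper":15,"travel":[-6.4,0,-1],"twist":[0,0,0]},{"gripper":15,"travel":[-6.5,0,-0.3],"twist":[0,0,0]},{"gripper":15,"travel":[-6.5,0,0.3],"twist":[0,0,0]},{"gripper":15,"travel":[-6.4,0,1],"twist":[0,0,0]},{"gripper":15,"travel":[-6.3,0,1.7],"twist":[0,0,0]},{"gripper":15,"travel":[0,0,0],"twist":[0,0,0]},{"gripper":15,"travel":[0,0,0],"twist":[0,0,0]}]'
cat > chk.py <<'E'
from h import *
from workcell import bot
import cv2
# rectify plane z=28mm of the board frame (1 px/mm, x -100..150 down, y -130..130 right) from scene, report gold/white areas
B=[.5808,.1105,np.radians(-7)]
I=bot.camera("scene");c=bot.calibration("scene")
X,Y=np.meshgrid(np.arange(-100,150),np.arange(-130,130),indexing="ij")
p=proj(c,world(B,np.c_[X.ravel(),Y.ravel(),np.full(X.size,26)])).astype(np.float32).reshape(*X.shape,2)
T=cv2.remap(I,p[...,0].copy(),p[...,1].copy(),cv2.INTER_LINEAR)
H=cv2.cvtColor(T,cv2.COLOR_RGB2HSV);cv2.imwrite("pics/top.png",T[:,:,::-1])
for n,m in(("gold",(H[...,0]>18)&(H[...,0]<30)&(H[...,1]>180)),("white",(H[...,1]<40)&(H[...,2]>110))):
    k,l,s,ce=cv2.connectedComponentsWithStats(m.astype(np.uint8))
    for a in s[1:]:
        if a[4]>500:print(n,"x",a[1]-100,a[1]+a[3]-100,"y",a[0]-130,a[0]+a[2]-130,"area",a[4])
E
python3 chk.py; python3 plan.py 0.4614 0.1806 0.064 173 0
```

```text
time: 10.2
ee_pos: [0.5415, 0.1707, 0.1297]
tcp_rot: [-180.0, -0.0, 173.0]
wrist_force: [0.3, 0.3, -1.6]
opening: 0.0237
grasp_force: 60.0
gold x -81 4 y -100 -16 area 5594
gold x 6 91 y 13 100 area 5868
white x -81 -26 y 74 107 area 979
q [17.5  6.6  0.6 84.   0.  24.5] pos [0.5415 0.1707 0.1299] rpy [-1.8000e+02 -1.0000e-02  1.7301e+02] t 10.25 F [-0.3  0.4 -1. ] open 0.0233
travel old frame [80.7  0.1 65.9] new frame [80.7  0.  65.9] twist [-0.     -0.0001  0.0002]
```

```bash
python3 -m crank '[{"gripper":15,"travel":[20,0,-5],"twist":[0,0,0]},{"gripper":15,"travel":[31,0,-5],"twist":[0,0,0]},{"gripper":15,"travel":[30.5,0,0],"twist":[0,0,0]},{"gripper":15,"travel":[0,-47.6,0],"twist":[0,0,0]},{"gripper":15,"travel":[0,-47.6,0],"twist":[0,0,0]},{"gripper":15,"travel":[0,-47.6,0],"twist":[0,0,0]},{"gripper":15,"travel":[0,-47.6,0],"twist":[0,0,0]},{"gripper":15,"travel":[0,-47.6,0],"twist":[0,0,0]},{"gripper":15,"travel":[0,-47.6,10],"twist":[0,0,0]},{"gripper":15,"travel":[0,-47.5,30],"twist":[0,0,0]},{"gripper":15,"travel":[0,0,20],"twist":[0,0,0]},{"gripper":15,"travel":[0,0,0],"twist":[0,0,0]}]'
python3 -m crank '[{"gripper":15,"travel":[0,0,5],"twist":[0,0,0]},{"gripper":15,"travel":[0,0,5],"twist":[0,0,0]},{"gripper":15,"travel":[0,0,0],"twist":[0,0,0]},{"gripper":15,"travel":[0,0,0],"twist":[0,0,0]}]'
python3 plan.py 0.42 -0.15 0.059 173 0;python3 chk.py
```

```text
time: 11.75
ee_pos: [0.4191, -0.1501, 0.0787]
tcp_rot: [180.0, -0.1, 172.9]
wrist_force: [0.3, 0.2, -1.3]
opening: 0.0233
grasp_force: 60.2
time: 12.25
ee_pos: [0.4204, -0.1498, 0.0701]
tcp_rot: [-180.0, 0.0, 173.0]
wrist_force: [0.3, 0.5, -1.0]
opening: 0.0232
grasp_force: 60.2
q [-19.6  -9.4 -21.7  77.7  -0.  -12.7] pos [ 0.4204 -0.1498  0.0701] rpy [-1.7999e+02  2.0000e-02  1.7304e+02] t 12.25 F [ 0.3  0.5 -1. ] open 0.0232
travel old frame [ 0.4 -0.2 11.1] new frame [ 0.4 -0.2 11.1] twist [-0.0001  0.0004  0.0007]
gold x -81 4 y -100 -16 area 5528
gold x 6 91 y 13 100 area 5860
```

```bash
python3 -m crank '[{"gripper":15,"travel":[0,0,5],"twist":[0,0,0]},{"gripper":15,"travel":[0,0,3],"twist":[0,0,0]},{"gripper":15,"travel":[0,0,1.5],"twist":[0,0,0]},{"gripper":15,"travel":[0,0,0],"twist":[0,0,0]},{"gripper":15,"travel":[0,0,0],"twist":[0,0,0]}]'
python3 -m crank '[{"gripper":15,"travel":[0,0,1],"twist":[0,0,0]},{"gripper":15,"travel":[0,0,0],"twist":[0,0,0]},{"gripper":15,"travel":[0,0,0],"twist":[0,0,0]}]'
```

```text
time: 12.92
ee_pos: [0.4202, -0.15, 0.0604]
tcp_rot: [-180.0, 0.0, 173.0]
wrist_force: [0.1, -0.2, -1.6]
opening: 0.0233
grasp_force: 60.2
time: 13.3
ee_pos: [0.4202, -0.15, 0.0593]
tcp_rot: [-180.0, 0.0, 173.0]
wrist_force: [-0.2, -0.2, -2.0]
opening: 0.0233
grasp_force: 60.2
```

```bash
python3 -m crank '[{"gripper":15,"travel":[0,0,0.7],"twist":[0,0,0]},{"gripper":15,"travel":[0,0,0.7],"twist":[0,0,0]},{"gripper":15,"travel":[0,0,0],"twist":[0,0,0]},{"gripper":15,"travel":[0,0,0],"twist":[0,0,0]}]'
```

```text
time: 13.8
ee_pos: [0.4202, -0.15, 0.0591]
tcp_rot: [-180.0, 0.0, 173.0]
wrist_force: [-5.9, 1.5, 8.9]
opening: 0.0234
grasp_force: 61.9
```

```bash
python3 -m crank '[{"gripper":15,"travel":[0,0,-0.7],"twist":[0,0,0]},{"gripper":24,"travel":[0,0,0],"twist":[0,0,0]},{"gripper":30,"travel":[0,0,0],"twist":[0,0,0]},{"gripper":50,"travel":[0,0,0],"twist":[0,0,0]},{"gripper":85,"travel":[0,0,0],"twist":[0,0,0]},{"gripper":85,"travel":[0,0,0],"twist":[0,0,0]},{"gripper":85,"travel":[0,0,-20],"twist":[0,0,0]},{"gripper":85,"travel":[0,0,-50],"twist":[0,0,0]},{"gripper":85,"travel":[0,0,-60],"twist":[0,0,0]},{"gripper":85,"travel":[0,0,-20],"twist":[0,0,0]},{"gripper":85,"travel":[0,0,0],"twist":[0,0,0]},{"gripper":85,"travel":[0,0,0],"twist":[0,0,0]}]'
python3 - <<'E'
import cv2,numpy as np
from workcell import bot
cv2.imwrite("pics/g.png",bot.camera("side")[100:420,150:500,::-1].repeat(2,0).repeat(2,1)[:600])
E
python3 chk.py
```

```text
time: 15.3
ee_pos: [0.4199, -0.1499, 0.2072]
tcp_rot: [180.0, -0.1, 173.0]
wrist_force: [0.6, 0.7, 0.3]
opening: 0.0849
grasp_force: 0.0
gold x -81 5 y -100 -16 area 5561
gold x 6 91 y 13 100 area 5862
```

View pics/g.png

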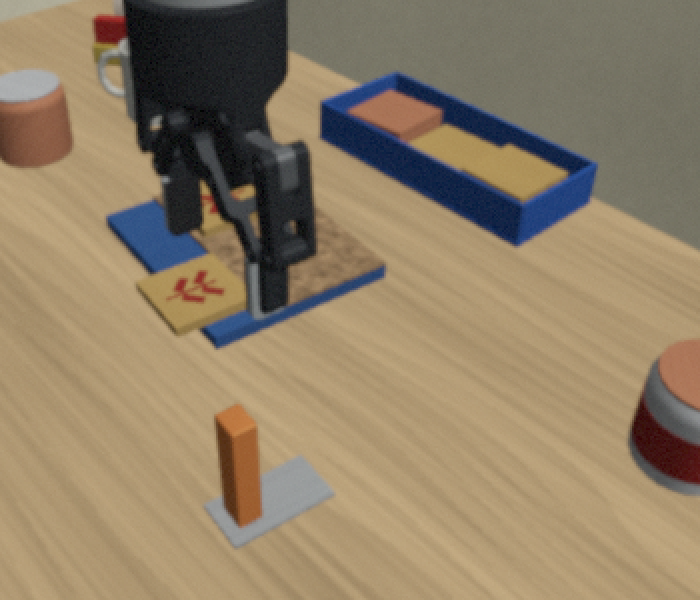

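The lifter stands upright at about (237,470) in the crop. The turned lid lies on the cork with its gold face and print showing at about (225,205), and the other lid is undisturbed at about (195,290).

```bash
python3 -c "
from workcell import bot
print(bot.job_done())"
```

```text
the job is handed in; nothing more can be done
None
```

The lid now lies flat on the cork, gold face up, and the other lid is undisturbed. The lifter stands upright on the table, released, and the job was handed in at about 15 s.

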